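# Find the binding saw guide with a feeler blade

### The job

Press the thumb latch so that the gauge case springs open, take out the feeler blade, and find by sliding it in which of the two leaning slots of the saw guide makes it drag: in one it meets firm drag, in the other it runs free. Leave the blade pushed fully home in the slot that drags and let go of it, as a mark for whoever sets that guide. Leave the case open and the other things on the bench where they are.

Things in the scene. Friction and masses are not known exactly. Their poses are not given: they have to be found in the camera images.
- case: Gauge case fixed to the bench, 80 x 110 mm, black base 45 mm high under a grey clamshell lid (closed height 97 mm). Origin: centre of its underside; x points from the latch side (front) to the hinge side, z up. The blade stands in a slot in the middle of the base's top.
- lid (a joint): The case's lid, hinged along the back top edge of the base: 0 closed; freed by the latch it springs back by itself to its stop at 2.1 rad (120 degrees), where it leans behind the case, up to 70 mm above the base's top and 85 mm behind its back edge, clear of the blade.
- latch (a joint): The latch: 0 at rest, 0.28 rad fully pressed; the lid is let go at about 0.1 rad. It springs back when let go.
- latch_pad (a point): Where to press: on the top of the latch's steel paddle, a level tab 40 mm wide (along the case's y) that sticks out in front of the case; this point is 44 mm in front of the case's front face and 36 mm above the bench. Press it straight down by about 8 mm, some 3 to 6 N.
- blade: Loose feeler blade, about 90 g, upright in the case (axes as the case's), under the lid; its shoulder sits on the base's top, 45 mm up. Origin: middle of the shoulder. z runs up the aluminium handle, 18 (x) x 36 (y) x 45 mm (from the origin up); the steel blade, 4 mm thick (x), 24 wide (y), goes 40 mm down from the origin. The same either way round.
- stand: Grey twin saw guide fixed on a dark angled stand, 210 mm wide, about 130 high. Origin: on the bench under the midpoint of the two slot mouths; x away from the robot's side, y left, z up. Both slots lean 28 degrees, top towards +x: the blade goes in along (-0.469, 0, -0.883) of this frame, its width along y. Slots are 30 mm wide (y), 46 mm deep, their mouths 13.5 mm across.
- mouth_left (a point): Mouth of the slot on the stand's +y side, 60 mm from the middle, 115 mm up. With the blade fully home its origin lies here, its shoulder on the sloping top face. The mouth reaches from 7.5 mm on the -x side of this point to 6 mm on the other, where it funnels to a fixed face that the home blade touches; give the -x side the benefit of any error.
- mouth_right (a point): The same for the slot on the -y side. In each slot a sprung brass shoe on the -x side bears on the blade from about 15 mm depth on and yields up to 5 mm more than the blade needs. The two look alike, but one spring is stiff (about 10 N on the blade's face, so some 5 to 15 N against sliding), the other slack (under 1 N, sliding almost freely). Which is which changes.
- tape: Bystander: tape roll lying flat, 90 mm across, 25 mm high. Origin under its centre.
- remote: Bystander: black remote control, 45 x 150 x 18 mm. Origin under its centre.
- spray: Bystander: upright grey spray can, 62 mm across, 180 mm high. Origin under its centre.
- wrench: Bystander: wrench lying behind the stand. Origin under its middle.
- driver: Bystander: screwdriver lying behind the case. Origin under its middle.
- mug: Bystander: white mug, 80 mm across, 95 mm high. Origin under its centre.
- socket: Bystander: steel wrench socket standing between case and stand, 26 mm across, 30 mm high. Origin under its centre.
There are look-alikes about, which are no part of the job. Leave any blue or green look-alike of the case alone. Leave any blue look-alike of the stand alone.

How it is judged:
By the outcome, as a careful person would: the job done as asked, in the order asked, and still so for the second after the job is handed in, with the robot touching nothing.
It also fails if it takes over 58 s, if anything falls off the work surface, if the arm or the gripper's body presses on something with over 40 N, if the wrist force passes 120 N, or if a joint passes its speed limit or range.

### The arm

A 7-joint arm with a two-finger parallel gripper is mounted at the origin on the work surface. World frame = base frame: x ahead of the robot, y to its left, z up, the work surface at z = 0. Lengths are in m, angles in rad, forces in N, time in s.
With the tool pointing down it reaches from about 0.425 to 1.025 m from the base axis. Payload 9.4 kg.
Tool frame: the origin (TCP) lies at the very end of the fingers, on their centre line; the grasp point (between the pads) lies behind it (bot.grip_depth is the z of the grasp point in the tool frame, in m); z points along the fingers, y is the line along which they close (so a half turn about z gives the same grasp; the last joint's range is limited). The gripper opens to 93 mm and grips with 3 to 60 N. Pads are 15 mm wide; open, the fingers measure 128 mm over their backs; the gripper's body (75 mm by 188 mm) begins 65 mm behind the grasp point.
Start: joints at [-1.419, 0.599, -0.003, 1.599, 0.002, 0.943, -0.08], TCP at [0.164, 0.706, 0.219] pointing down, gripper open.
Joint ranges: [-2.57, 2.57], [-0.35, 1.97], [-1.29, 1.29], [0.11, 2.56], [-1.05, 4.19], [0.11, 1.86], [-2.63, 2.63]. Speed limits (rad/s): [2.22, 2.22, 3.01, 3.01, 3.14, 3.14, 3.14].

### API

Orientations are given as a unit quaternion [w, x, y, z].
In Python, from bench import bot, cams gives the robot as it stands.
- The arm moves only by the shell command python3 -m inch 'ROWS' [FORCE]. ROWS is JSON, a list of rows, each a list of 5 numbers: the closure in counts, from 0 (fully open) to 255 (shut), then the shift along the tool's x, y, z in m, then the turn about the tool's z in degrees. In form: [[claw, dx, dy, dz, spin], ...]. A call has exactly 8 rows; each row shifts and turns the commanded pose from where the row before left it, along the tool's axes as they then stand; what a row does not reach is not made up. A row lasts 1/12 s, in which the tool goes at most 41.7 mm and 7.16 degrees, less where a joint would pass 70% of its speed; a pose out of reach is approached as far as the arm can. A call with a gripper value outside its range is refused whole. The fingers move at their own pace and stop on an object; FORCE is the grip in N (left out, the last holds). Time passes only in rows, so rows that do not move let the fingers close, or fill a call up. It gives the time, the measured TCP pose, the force, the opening and the grip force at its end, in the units of the state.
- bot.get_state(): the state, without advancing time (a new reading comes with each control period).
- cams.read_camera(name): name is "side" or "top" or "wrist"; returns the picture (384x512x3 uint8, red, green, blue); there is no depth.
- cams.camera_info(name): a dict with "fx", "fy", "cx", "cy" (pixels), "eye" and "attitude" of the camera in the world. Camera axes: x right, y up, looking along -z (the intrinsics and any distortion apply to the point x, -y, -z); pixel columns grow to the right and rows downward; lengths in m; the calibration is good to about 2 mm. A picture is of the moment at which its call begins: read the wrist's pose just before it. camera_info takes no time and is no camera call; for the wrist camera it gives the pose at the moment of the call.
- bot.job_done(): hands the job in; it is judged then, once.
The state is a dict: "clock": time; "qpos": joint angles; "joint_vel": joint speeds; "effort": joint torques, N m; "ee_pos": TCP position; "ee_rot": TCP orientation; "contact_force": force on the tool from outside, world axes, zero at the start; "wrist_torque": the same for the moment, N m; "grip_width": finger opening in m; "grip_force": force on a finger pad.
Only numpy, scipy, OpenCV 4.12 (cv2) and the standard library are available. Lean on these libraries where they do the work, as an engineer would, in place of code of your own. Each camera call takes 0.05 s, during which the arm holds its last target. There are 200 camera calls.

## Working session

There is one attempt and no reset: what is moved stays moved. The work goes in short steps, Python scripts to look and compute and a shell command to move; the robot and the scene stay as the last step left them, time stands still between calls to the robot, and variables do not carry over. Pictures are saved under pics/ and viewed, at most 13 in all, crops included, and the job is handed in when it is done.

```bash
ls; mkdir -p pics; python3 - <<'E'
from bench import bot,cams
import cv2,json
s=bot.get_state(); print(s, bot.grip_depth)
for n in ("side","top","wrist"):
    print(n,cams.camera_info(n))
    im=cams.read_camera(n); cv2.imwrite(f"pics/{n}0.png",im[:,:,::-1])
E
```

```text
pics
{'clock': 0.0, 'qpos': array([-1.41868379,  0.60015218, -0.00255544,  1.60013841,  0.00181187,
        0.94294116, -0.07978997]), 'joint_vel': array([ 0.00021555,  0.00059889, -0.0013394 ,  0.0013466 , -0.00141146,
        0.00129819, -0.00102117]), 'effort': array([-7.17702696e-04, -7.65049338e+01,  1.49671141e+00, -2.52355063e+01,
       -5.23706304e-02,  1.67512929e-02,  1.66954483e-04]), 'ee_pos': array([0.16434436, 0.70560105, 0.21773723]), 'ee_rot': array([-1.76206654e-05,  1.14114299e-01,  9.93467290e-01, -8.18287430e-04]), 'contact_force': array([-0.05309295,  0.05171219, -0.10593687]), 'wrist_torque': array([-0.01045374, -0.01457955,  0.0241785 ]), 'grip_force': 0.0, 'grip_width': 0.0928806327646928} -0.0188
side {'fx': 445.1418823808822, 'fy': 445.1418823808822, 'cx': 254.4552103485871, 'cy': 193.5104417062251, 'eye': array([ 0.22522667, -0.91909715,  1.08431684]), 'attitude': array([ 0.91498641,  0.36517015, -0.05459972, -0.16269449])}
top {'fx': 434.3778826081162, 'fy': 434.3778826081162, 'cx': 251.1347679820192, 'cy': 189.0975209561567, 'eye': array([ 0.30613611, -0.00532612,  1.27633275]), 'attitude': array([ 0.70437117,  0.06244932, -0.06973191, -0.70363257])}
wrist {'fx': 336.51145096166044, 'fy': 336.51145096166044, 'cx': 257.3004060697443, 'cy': 191.56341898321284, 'eye': array([0.09315927, 0.72225411, 0.38462053]), 'attitude': array([ 0.77637531, -0.10457174, -0.08210626,  0.61608822])}
```

View pics/top0.png

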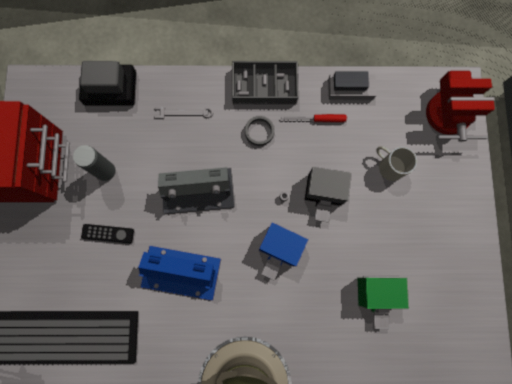

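View pics/side0.png

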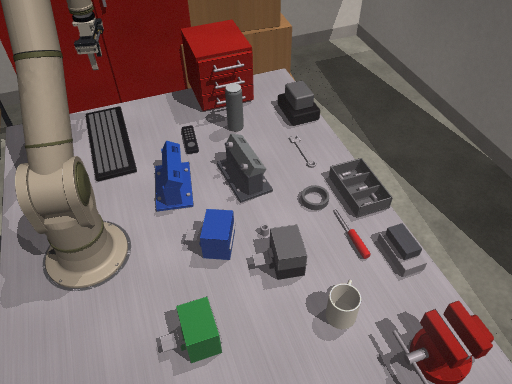

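Top view: the candidates for the case are grey (328,187), blue (283,245), green (385,294), and perhaps black/grey boxes at (105,85) and (352,85). For the stand there is grey (196,188) and blue (180,271). By description I choose the grey case at (328,187), with its latch at (322,214), and the grey stand at (196,188). I'll check both in a close crop.

```bash
cat > h.py <<'E'
import numpy as np,cv2
from scipy.spatial.transform import Rotation as R
from bench import bot,cams
def rot(q): return R.from_quat(np.r_[q[1:],q[0]])
def ray(info,u,v):
    d=np.array([(u-info["cx"])/info["fx"],-(v-info["cy"])/info["fy"],-1.])
    return np.array(info["eye"]),rot(info["attitude"]).apply(d)
def onz(info,u,v,z):
    e,d=ray(info,u,v); return e+d*(z-e[2])/d[2]
def proj(info,p):
    c=rot(info["attitude"]).inv().apply(np.atleast_2d(p)-info["eye"])
    return np.c_[info["cx"]+info["fx"]*c[:,0]/-c[:,2], info["cy"]-info["fy"]*c[:,1]/-c[:,2]]
def tri(i1,p1,i2,p2):
    e1,d1=ray(i1,*p1);e2,d2=ray(i2,*p2)
    s=np.linalg.lstsq(np.c_[d1,-d2],e2-e1,rcond=None)[0]
    a,b=e1+d1*s[0],e2+d2*s[1]; return (a+b)/2,np.linalg.norm(a-b)
def tool(s=None):
    """pos, yaw(deg) of 'case-like' frame: tool y = frame +y"""
    s=s or bot.get_state(); M=rot(s["ee_rot"]).as_matrix()
    return s["ee_pos"],np.degrees(np.arctan2(M[1,1],M[0,1]))-90,M
def togo(p,yaw):
    """shift in tool axes (after spin first) and spin needed"""
    t,y,M=tool(); a=np.radians(yaw)
    X=np.array([-np.cos(a),-np.sin(a),0]);Y=np.array([-np.sin(a),np.cos(a),0])
    d=np.array(p)-t; return "cur",t.round(4),round(y,2),"spin",round(-(yaw-y),2),"dxyz(new axes)",np.round([d@X,d@Y,-d[2]],4),"dxyz(cur axes)",np.round(M.T@d,4)
E
python3 - <<'E'
from h import *
t=cams.camera_info("top");s=cams.camera_info("side")
for n,u,v,z in [("lidtop",330,184,.097),("pad",322,215,.036),("standmid",196,175,.115),("socket",284,197,.03)]: print(n,onz(t,u,v,z).round(3))
T=cv2.imread("pics/top0.png");S=cv2.imread("pics/side0.png")
a=cv2.resize(T[150:240,290:370],None,fx=5,fy=5,interpolation=cv2.INTER_CUBIC)[:450]
b=cv2.resize(T[155:219,150:242],None,fx=4.2,fy=4.2,interpolation=cv2.INTER_CUBIC)
o=np.zeros((450,800,3),np.uint8);o[:450,:400]=a;o[:b.shape[0],400:400+b.shape[1]]=b[:,:400]
c=cv2.resize(S[225:285,240:310],None,fx=3,fy=3);o[270:450,400:610]=c
cv2.imwrite("pics/crop1.png",o)
E
```

```text
lidtop [ 0.544 -0.236  0.097]
pad [ 0.466 -0.222  0.036]
standmid [0.565 0.133 0.115]
socket [ 0.519 -0.114  0.03 ]
```

View pics/crop1.png

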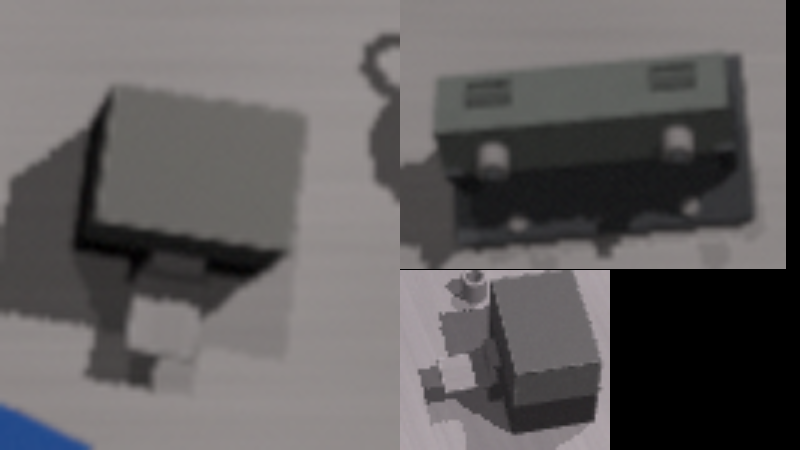

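The crop confirms it: grey clamshell on a black base with a steel paddle (full-image about 323,215), and the grey stand with two slot mouths at about (171,177) and (215,173). Next, coarse poses.

```bash
python3 - <<'E'
from h import *
t=cams.camera_info("top")
c=np.array([onz(t,290+x/5,150+y/5,.097) for x,y in [(112,87),(307,115),(285,250),(95,220)]])
print(c.round(4)); m=c.mean(0)
ax=(c[0]+c[1]-c[2]-c[3])/2; ay=(c[0]+c[3]-c[1]-c[2])/2
print("case",m.round(4),"yaw x",np.degrees(np.arctan2(ax[1],ax[0])),"yaw y",np.degrees(np.arctan2(ay[1],ay[0]))-90,np.linalg.norm(ax),np.linalg.norm(ay))
p=onz(t,290+166/5,150+325/5,.036);print("padcentre",p.round(4))
L=onz(t,150+88/4.2,155+93/4.2,.115);Rr=onz(t,150+273/4.2,155+76/4.2,.115);d=L-Rr
print("slots",L.round(4),Rr.round(4),np.linalg.norm(d),"yaw",np.degrees(np.arctan2(d[1],d[0]))-90)
yaw=np.degrees(np.arctan2(ay[1],ay[0]))-90
a=np.radians(yaw);X=np.array([np.cos(a),np.sin(a),0]);print("pad from case",(m-84*X/1000)[:2])
print(togo([*(m-.16*X)[:2],.30],yaw))
E
```

```text
[[ 0.5916 -0.1887  0.097 ]
 [ 0.5758 -0.2972  0.097 ]
 [ 0.4995 -0.2818  0.097 ]
 [ 0.5161 -0.1773  0.097 ]]
case [ 0.5458 -0.2363  0.097 ] yaw x -10.018171900326777 yaw y -8.639737389729333 0.07709102679559834 0.1077439269146562
padcentre [ 0.4656 -0.2256  0.036 ]
slots [0.5589 0.2016 0.115 ] [0.5705 0.0816 0.115 ] 0.1205428542439559 yaw 5.531031354595044
pad from case [ 0.46270444 -0.22364866]
('cur', array([0.1644, 0.7058, 0.218 ]), np.float64(-13.11), 'spin', np.float64(-4.47), 'dxyz(new axes)', array([-0.3586, -0.8741, -0.082 ]), 'dxyz(cur axes)', array([-0.4256, -0.8436, -0.081 ]))
```

```bash
python3 -m inch '[[0,0,0,-0.03,-6.2],[0,0,0,-0.03,-6.2],[0,0,0,-0.03,-6.2],[0,-0.0162,-0.037,0,0],[0,-0.0162,-0.037,0,0],[0,-0.0162,-0.037,0,0],[0,-0.0162,-0.037,0,0],[0,-0.0162,-0.037,0,0]]' && python3 -m inch '[[0,-0.0162,-0.037,0,0],[0,-0.0162,-0.037,0,0],[0,-0.0162,-0.037,0,0],[0,-0.0162,-0.037,0,0],[0,-0.0162,-0.037,0,0],[0,-0.0162,-0.037,0,0],[0,-0.0162,-0.037,0,0],[0,-0.0162,-0.037,0,0]]' && python3 -m inch '[[0,-0.0162,-0.037,0,0],[0,-0.0162,-0.037,0,0],[0,-0.0162,-0.037,0,0],[0,0,0,0,0],[0,0,0,0,0],[0,0,0,0,0],[0,0,0,0,0],[0,0,0,0,0]]'
python3 - <<'E'
from h import *
print(tool()[:2])
i=cams.camera_info("wrist");im=cams.read_camera("wrist");np.save("w1.npy",i,allow_pickle=True);print(i)
cv2.imwrite("pics/w1.png",im[:,:,::-1]); print(proj(i,[[.5589,.2016,.115],[.5705,.0816,.115]]))
E
```

```text
clock: 0.82
ee_pos: [0.2634, 0.5277, 0.3085]
ee_rot: [0.0, -0.048, 0.999, -0.0]
contact_force: [0.9, -0.2, 0.9]
grip_width: 0.0929
grip_force: 0.0
clock: 1.48
ee_pos: [0.4205, 0.2455, 0.3087]
ee_rot: [0.0, -0.048, 0.999, 0.0]
contact_force: [0.8, 0.3, 0.4]
grip_width: 0.0934
grip_force: 0.0
clock: 2.15
ee_pos: [0.4785, 0.1431, 0.3086]
ee_rot: [-0.0, -0.049, 0.999, 0.0]
contact_force: [-0.4, -0.1, 0.3]
grip_width: 0.0929
grip_force: 0.0
(array([0.47846186, 0.14311247, 0.30857989]), np.float64(5.646010548003275))
{'fx': 336.51145096166044, 'fy': 336.51145096166044, 'cx': 257.3004060697443, 'cy': 191.56341898321284, 'eye': array([0.40573567, 0.13564134, 0.47536452]), 'attitude': array([ 0.66576997, -0.08903101, -0.0984864 ,  0.73425081])}
[[300.96958459 242.04375189]
 [196.79510298 241.92214255]]
```

View pics/w1.png

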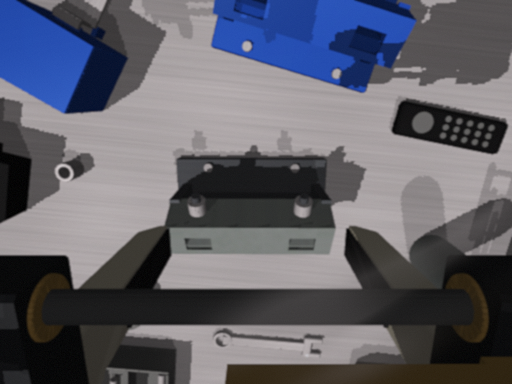

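The wrist picture shows the slot mouths at about (198,243) and (302,243), within about 2 px of where the top view predicts them. I'll refine them by mask and go on to the case.

```bash
python3 - <<'E'
from h import *
i=np.load("w1.npy",allow_pickle=True).item();g=cv2.cvtColor(cv2.imread("pics/w1.png"),cv2.COLOR_BGR2GRAY)
for n,u in (("R",198),("L",302)):
    c=g[234:252,u-22:u+22]; print(n,np.percentile(c,[5,50,95]))
    m=(c<np.percentile(c,70)-18).astype(np.uint8)
    k,l,s,ce=cv2.connectedComponentsWithStats(m)
    for a,b in zip(s[1:],ce[1:]):
        if a[4]>15: print(a,b+[u-22,234],onz(i,*(b+[u-22,234]),.1154).round(4), [onz(i,u-22+b[0],234+y,zz).round(4)[:2] for y,zz in((a[1]-.5,.119),(a[1]+a[3]-.5,.112))])
L=g[240:256:1,302];print(g[236:254,302],g[236:254,198])
E
python3 - <<'E'
from h import *
print(togo([.43,-.215,.30],-9))
E
```

```text
R [ 64.55 123.   128.  ]
[  8   4  29  12 297] [197.53535354 243.76767677] [0.5725 0.0826 0.1154] [array([0.5631, 0.0828]), array([0.5814, 0.0825])]
L [ 66. 123. 128.]
[  8   4  28  13 316] [301.34177215 244.42721519] [0.5616 0.2023 0.1154] [array([0.5516, 0.2006]), array([0.5708, 0.204 ])]
[125 124 115  99  90  89  90  91  91  99  98  80  57  67 102 123 127 135] [127 123 110  95  90  90  89  89  93 100  93  68  49  72 112 125 129 138]
('cur', array([0.4785, 0.1429, 0.3086]), np.float64(5.63), 'spin', np.float64(14.63), 'dxyz(new axes)', array([-0.0081, -0.3611,  0.0086]), 'dxyz(cur axes)', array([ 0.0834, -0.3515,  0.0085]))
```

```bash
python3 -m inch '[[0,0,0,0,4.9],[0,0,0,0,4.9],[0,0,0,0,4.9],[0,-0.001,-0.04,0,0],[0,-0.001,-0.04,0,0],[0,-0.001,-0.04,0.002,0],[0,-0.001,-0.04,0.002,0],[0,-0.001,-0.04,0.002,0]]' && python3 -m inch '[[0,-0.001,-0.04,0.002,0],[0,-0.001,-0.04,0,0],[0,-0.001,-0.04,0,0],[0,-0.001,-0.04,0,0],[0,0,0,0,0],[0,0,0,0,0],[0,0,0,0,0],[0,0,0,0,0]]'
python3 - <<'E'
from h import *
print(tool()[:2])
i=cams.camera_info("wrist");im=cams.read_camera("wrist");np.save("w2.npy",i,allow_pickle=True)
cv2.imwrite("pics/w2.png",im[:,:,::-1]); print(proj(i,[[.464,-.224,.036]]))
E
```

```text
clock: 2.87
ee_pos: [0.4515, -0.0572, 0.3028]
ee_rot: [0.0, 0.079, 0.997, 0.0]
contact_force: [0.4, -0.4, -0.2]
grip_width: 0.0932
grip_force: 0.0
clock: 3.53
ee_pos: [0.4309, -0.2134, 0.3005]
ee_rot: [-0.0, 0.079, 0.997, 0.0]
contact_force: [-1.1, 0.2, 0.3]
grip_width: 0.0931
grip_force: 0.0
(array([ 0.43089326, -0.21338328,  0.30052   ]), np.float64(-9.04855711503076))
[[253.39749539 184.09257336]]
```

View pics/w2.png

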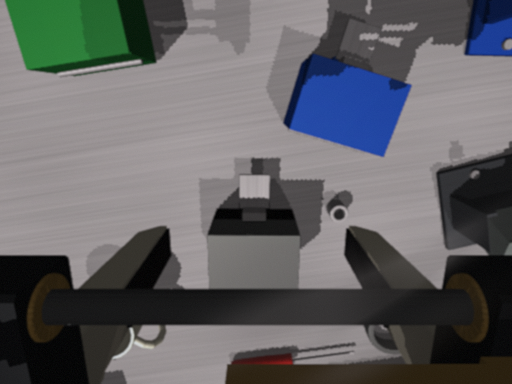

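The paddle shows at (254,187), about 3 px from the prediction. Closing the fingers and going down above it.

```bash
python3 -m inch '[[255,-0.0043,-0.0007,0.031,0],[255,-0.0043,-0.0007,0.031,0],[255,-0.0043,-0.0007,0.031,0],[255,-0.0043,-0.0007,0.031,0],[255,-0.0043,-0.0007,0.031,0],[255,-0.0043,-0.0007,0.031,0],[255,-0.0043,-0.0007,0.031,0],[255,-0.0043,-0.0007,0.031,0]]' 20
python3 - <<'E'
from h import *
i=np.load("w2.npy",allow_pickle=True).item();print(onz(i,254.5,187,.036),onz(i,254,243,.097))
E
```

```text
clock: 4.25
ee_pos: [0.4644, -0.2245, 0.0512]
ee_rot: [0.0, 0.079, 0.997, 0.0]
contact_force: [-0.2, -0.4, 0.2]
grip_width: 0.0443
grip_force: 0.0
[ 0.46814403 -0.22319715  0.036     ] [ 0.52051831 -0.23183709  0.097     ]
```

```bash
python3 -m inch '[[255,0,0,0,0],[255,0,0,0,0],[255,0,0,0,0],[255,0,0,0,0],[255,0,0,0.006,0],[255,0,0,0.005,0],[255,0,0,0.004,0],[255,0,0,0.004,0]]' && python3 -m inch '[[255,0,0,0.003,0],[255,0,0,0.002,0],[255,0,0,0.001,0],[255,0,0,0,0],[255,0,0,0,0],[255,0,0,0,0],[255,0,0,0,0],[255,0,0,0,0]]'
```

```text
clock: 4.92
ee_pos: [0.4628, -0.226, 0.0337]
ee_rot: [-0.0, 0.08, 0.997, 0.0]
contact_force: [-4.9, 1.3, 6.0]
grip_width: 0.0007
grip_force: 3.5
clock: 5.58
ee_pos: [0.461, -0.2257, 0.0285]
ee_rot: [-0.001, 0.081, 0.997, 0.001]
contact_force: [-8.0, 2.3, 24.4]
grip_width: 0.0005
grip_force: 13.1
```

```bash
python3 - <<'E'
from h import *
im=cams.read_camera("top")[:,:,::-1];np.save("t2.npy",im)
i=cams.camera_info("top")
cv2.imwrite("pics/t2.png",cv2.resize(im[130:250,270:390],None,fx=4,fy=4,interpolation=cv2.INTER_CUBIC))
E
```

```text
(no output)
```

View pics/t2.png

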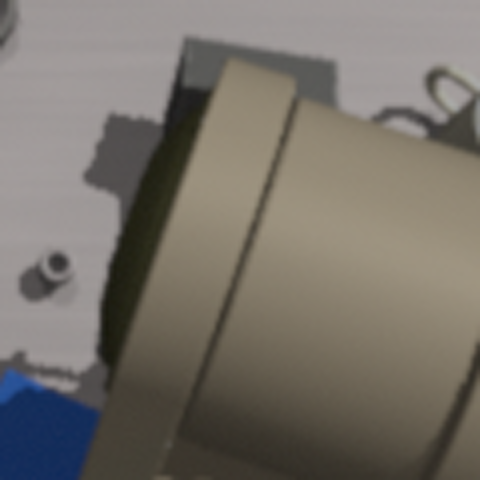

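The top crop shows the lid now extending back to row 40 (it was at about row 148), so the case is open. Backing up and looking with the wrist camera.

```bash
python3 -m inch '[[0,0,0,-0.03,0],[0,0.006,0,-0.035,0],[0,0.006,0,-0.035,0],[0,0.006,0,-0.035,0],[0,0.006,0,-0.035,0],[0,0.006,0,-0.035,0],[0,0.006,0,-0.035,0],[0,0,0,-0.03,0]]' && python3 -m inch '[[0,0,0,0,0],[0,0,0,0,0],[0,0,0,0,0],[0,0,0,0,0],[0,0,0,0,0],[0,0,0,0,0],[0,0,0,0,0],[0,0,0,0,0]]'
python3 - <<'E'
from h import *
print(tool()[:2])
i=cams.camera_info("wrist");im=cams.read_camera("wrist");np.save("w3.npy",i,allow_pickle=True)
t=cams.read_camera("top")
s=cams.read_camera("side");o=np.zeros((584,780,3),np.uint8)
o[:384,:512]=im[:,:,::-1]
o[384:584,:200]=cv2.resize(t[150:200,300:350,::-1],None,fx=4,fy=4,interpolation=cv2.INTER_CUBIC)
o[384:584,300:580]=cv2.resize(s[215:285,255:353,::-1],(280,200),interpolation=cv2.INTER_CUBIC)
cv2.imwrite("pics/w3.png",o);np.savez("w3im.npz",w=im,t=t,s=s); print(proj(i,[[.546,-.236,.09]]))
E
```

```text
clock: 6.3
ee_pos: [0.4266, -0.2206, 0.2997]
ee_rot: [0.0, 0.081, 0.997, -0.0]
contact_force: [0.2, -0.3, -0.8]
grip_width: 0.0492
grip_force: 0.0
clock: 6.97
ee_pos: [0.4278, -0.2205, 0.2972]
ee_rot: [-0.0, 0.08, 0.997, 0.0]
contact_force: [0.4, -0.2, 1.4]
grip_width: 0.0928
grip_force: 0.0
(array([ 0.42778403, -0.2204587 ,  0.29715253]), np.float64(-9.214548579154808))
[[260.52178716 262.90500631]]
```

View pics/w3.png

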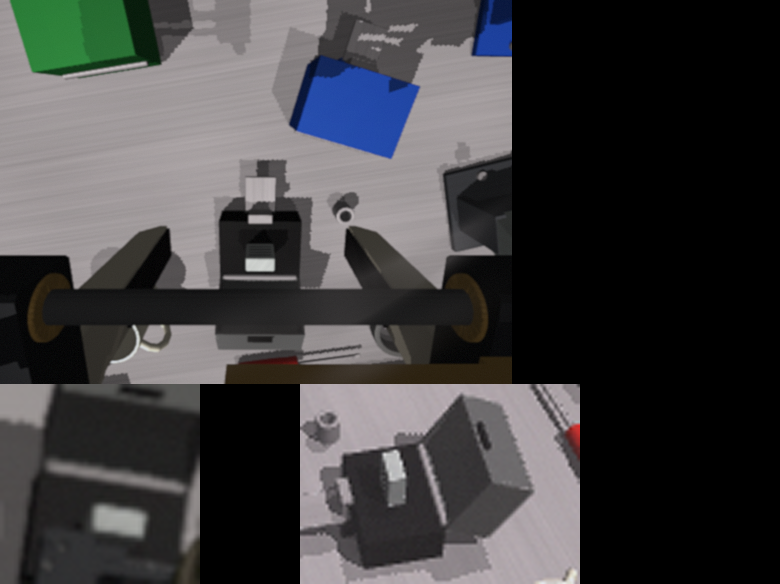

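The lid stands open and the blade handle's top is at (260,264) in the wrist view, against a prediction of (260.5,263). Measuring it by mask in both views.

```bash
python3 - <<'E'
from h import *
z=np.load("w3im.npz");i=np.load("w3.npy",allow_pickle=True).item();t=cams.camera_info("top")
def blob(im,x0,y0,x1,y1,th):
    g=cv2.cvtColor(im,cv2.COLOR_RGB2GRAY)[y0:y1,x0:x1];m=(g>th).astype(np.uint8)
    cs=cv2.findContours(m,0,2)[0];c=max(cs,key=cv2.contourArea);r=cv2.minAreaRect(c)
    return np.array(r[0])+[x0,y0],r[1:],cv2.contourArea(c)
w=blob(z["w"],235,235,285,274,165);a=blob(z["t"],315,170,345,192,140)
print(w,a); print(onz(i,*w[0],.09),onz(t,*a[0],.09))
p=(onz(i,*w[0],.09)+onz(t,*a[0],.09))/2
print(p,togo([p[0],p[1],.16],-9))
E
```

```text
(array([259.5, 264.5]), ((11.0, 27.0), 90.0), 294.0) (array([329.37837791, 183.72972965]), ((11.507928848266602, 4.6031718254089355), 9.462322235107422), 41.0)
[ 0.54791876 -0.23757423  0.09      ] [ 0.54656806 -0.23602956  0.09      ]
[ 0.54724341 -0.2368019   0.09      ] ('cur', array([ 0.4279, -0.2205,  0.2975]), np.float64(-9.21), 'spin', np.float64(-0.21), 'dxyz(new axes)', array([-0.1205,  0.0025,  0.1375]), 'dxyz(cur axes)', array([-0.1205,  0.003 ,  0.1375]))
```

```bash
python3 -m inch '[[0,-0.02,0.0005,0.023,0],[0,-0.02,0.0005,0.023,0],[0,-0.02,0.0005,0.023,0],[0,-0.02,0.0005,0.023,0],[0,-0.02,0.0005,0.023,0],[0,-0.0205,0.0005,0.0225,0],[0,0,0,0,0],[0,0,0,0,0]]' && python3 -m inch '[[0,0,0,0.018,0],[0,0,0,0.018,0],[0,0,0,0.018,0],[0,0,0,0.018,0],[0,0,0,0.018,0],[0,0,0,0.014,0],[0,0,0,0,0],[0,0,0,0,0]]' && python3 -c "
from h import *
print(togo([.5472,-.2368,.056],-9))"
```

```text
clock: 7.78
ee_pos: [0.5472, -0.2365, 0.1585]
ee_rot: [-0.001, 0.08, 0.997, 0.0]
contact_force: [-0.7, -0.9, 0.2]
grip_width: 0.0933
grip_force: 0.0
clock: 8.45
ee_pos: [0.5468, -0.237, 0.057]
ee_rot: [-0.0, 0.081, 0.997, -0.0]
contact_force: [0.9, 0.7, 1.1]
grip_width: 0.0929
grip_force: 0.0
('cur', array([ 0.5468, -0.237 ,  0.057 ]), np.float64(-9.24), 'spin', np.float64(-0.24), 'dxyz(new axes)', array([-0.0003,  0.0003,  0.001 ]), 'dxyz(cur axes)', array([-0.0003,  0.0003,  0.001 ]))
```

```bash
python3 -m inch '[[255,0,0,0,0],[255,0,0,0,0],[255,0,0,0,0],[255,0,0,0,0],[255,0,0,0,0],[255,0,0,0,0],[255,0,0,0,0],[255,0,0,0,0]]' 20 && python3 -m inch '[[255,0,0,0,0],[255,0,0,0,0],[255,0,0,-0.003,0],[255,0,0,-0.01,0],[255,0,0,-0.02,0],[255,0,0,-0.03,0],[255,0,0,-0.04,0],[255,0,0,-0.04,0]]'
```

```text
clock: 9.12
ee_pos: [0.5473, -0.2367, 0.0562]
ee_rot: [0.0, 0.08, 0.997, -0.0]
contact_force: [0.4, -1.2, 0.0]
grip_width: 0.0442
grip_force: 0.0
clock: 9.78
ee_pos: [0.5465, -0.2366, 0.2009]
ee_rot: [-0.001, 0.08, 0.997, 0.0]
contact_force: [1.0, 0.4, -0.6]
grip_width: 0.0358
grip_force: 20.0
```

Blade held (36 mm opening). Carrying it to above the right-hand mouth.

```bash
python3 -m inch '[[255,0,0,0,-4.9],[255,0,0,0,-4.9],[255,0,0,0,-4.9],[255,-0.0065,0.0393,0,0],[255,-0.0065,0.0393,0,0],[255,-0.0065,0.0393,0,0],[255,-0.0065,0.0393,0,0],[255,-0.0065,0.0393,0,0]]' && python3 -m inch '[[255,-0.0065,0.0393,0,0],[255,-0.0065,0.0393,0,0],[255,-0.0065,0.0393,0,0],[255,0,0,0,0],[255,0,0,0,0],[255,0,0,0,0],[255,0,0,0,0],[255,0,0,0,0]]'
python3 - <<'E'
from h import *
print(togo([.5685,.0817,.186],5.5))
s=cams.read_camera("side")[:,:,::-1];i=cams.camera_info("side")
t,y,M=tool();u=proj(i,[t-[0,0,.0512],[.5715,.082,.115]]);print(u)
c=u[0].round().astype(int);x0,y0=c[0]-65,c[1]-45
cv2.imwrite("pics/s4.png",cv2.resize(s[y0:y0+80,x0:x0+130],None,fx=6,fy=6,interpolation=cv2.INTER_CUBIC));print(x0,y0)
E
```

```text
clock: 10.45
ee_pos: [0.5606, -0.0365, 0.2001]
ee_rot: [0.0, -0.048, 0.999, -0.0]
contact_force: [1.7, 0.4, -0.9]
grip_width: 0.0362
grip_force: 20.0
clock: 11.12
ee_pos: [0.569, 0.0793, 0.1995]
ee_rot: [0.0, -0.047, 0.999, -0.0]
contact_force: [-0.3, 0.1, -0.0]
grip_width: 0.036
grip_force: 20.0
('cur', array([0.569 , 0.0793, 0.1995]), np.float64(5.34), 'spin', np.float64(-0.16), 'dxyz(new axes)', array([0.0003, 0.0024, 0.0135]), 'dxyz(cur axes)', array([0.0003, 0.0024, 0.0135]))
[[255.76544118 153.64480617]
 [256.39198909 160.73723829]]
191 109
```

View pics/s4.png

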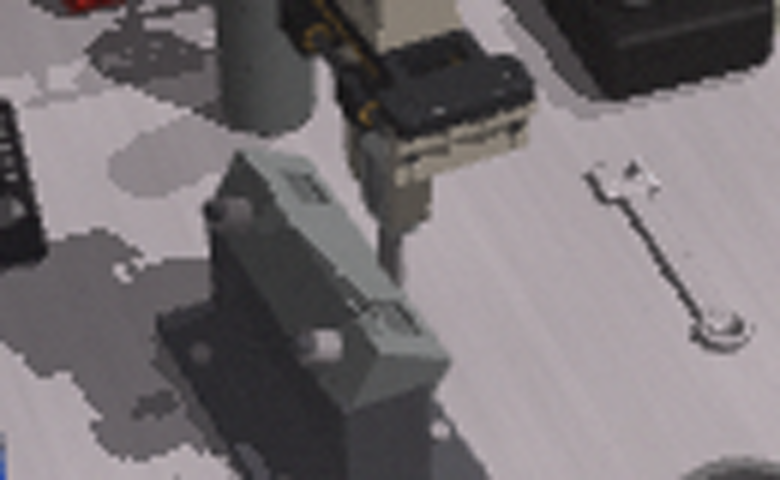

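The blade hangs upright above the right mouth: the mouth is at full-image (257,162), near the predicted (256,161). Lowering the tip into it.

```bash
python3 -m inch '[[255,0.0003,0.0024,0,0],[255,0,0,0.01,0],[255,0,0,0.01,0],[255,0,0,0.008,0],[255,0,0,0.004,0],[255,0,0,0.003,0],[255,0,0,0,0],[255,0,0,0,0]]' && python3 -m inch '[[255,0,0,0.001,0],[255,0,0,0.001,0],[255,0,0,0.001,0],[255,0,0,0,0],[255,0,0,0,0],[255,0,0,0,0],[255,0,0,0,0],[255,0,0,0,0]]' 8
```

```text
clock: 11.83
ee_pos: [0.5685, 0.0835, 0.1639]
ee_rot: [-0.0, -0.048, 0.999, -0.0]
contact_force: [0.2, -0.3, -1.3]
grip_width: 0.0359
grip_force: 20.0
clock: 12.5
ee_pos: [0.5685, 0.0836, 0.1612]
ee_rot: [0.0, -0.048, 0.999, 0.0]
contact_force: [0.3, -0.0, -0.1]
grip_width: 0.036
grip_force: 8.0
```

```bash
python3 -m inch '[[255,-0.0043,-0.0015,0.0001,0],[255,-0.0043,0,0.0004,0],[255,-0.0042,0,0.0006,0],[255,-0.0042,0,0.0009,0],[255,-0.0041,0,0.0012,0],[255,-0.004,0,0.0014,0],[255,-0.0039,0,0.0017,0],[255,-0.0039,0,0.0019,0]]' 
python3 - <<'E'
from h import *
s=cams.read_camera("side")[:,:,::-1];x0,y0=191,109
print(tool()[:2],bot.get_state()["contact_force"])
w=cams.read_camera("wrist")[:,:,::-1]
o=np.hstack([cv2.resize(s[135:185,220:290],(560,400),interpolation=cv2.INTER_CUBIC),np.zeros((400,0,3),np.uint8)])
cv2.imwrite("pics/s5.png",o);cv2.imwrite("w5.png",w)
E
```

```text
clock: 13.17
ee_pos: [0.6021, 0.0852, 0.1529]
ee_rot: [0.0, -0.048, 0.999, -0.0]
contact_force: [0.0, 0.5, 3.1]
grip_width: 0.0363
grip_force: 8.0
(array([0.60256468, 0.08521108, 0.15247248]), np.float64(5.496547540541641)) [1.0472135  0.41628427 1.18938438]
```

View pics/s5.png

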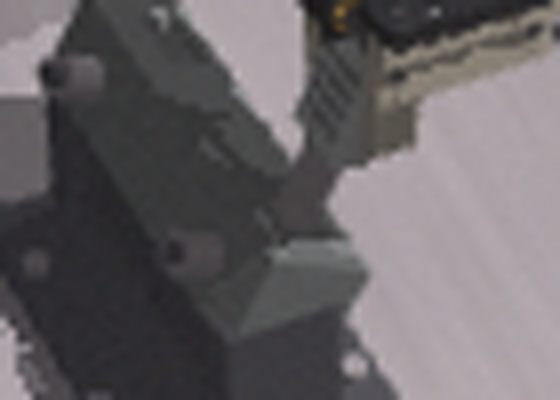

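The crop shows the blade leaning into the right mouth. Sliding it in along the slot with a firmer grip, reading the force while it moves.

```bash
python3 -m inch '[[255,0,0,0,0],[255,0.0009,0,0.0018,0],[255,0.0009,0,0.0018,0],[255,0.0009,0,0.0018,0],[255,0.0009,0,0.0018,0],[255,0.001,0,0.0018,0],[255,0.001,0,0.0018,0],[255,0.001,0,0.0018,0]]' 25 && python3 -m inch '[[255,0.0009,0,0.0018,0],[255,0.001,0,0.0018,0],[255,0.0009,0,0.0018,0],[255,0.001,0,0.0018,0],[255,0.0009,0,0.0018,0],[255,0.0009,0,0.0018,0],[255,0.0009,0,0.0018,0],[255,0,0,0,0]]'; python3 -c "
from h import *
t=tool();a=np.radians(5.5);d=t[0]-[.5715,.082,.115-.0188];print('x,y,z rel M of grip',d[0]*np.cos(a)+d[1]*np.sin(a),-d[0]*np.sin(a)+d[1]*np.cos(a),d[2])"
```

```text
clock: 13.93
ee_pos: [0.5945, 0.0845, 0.1403]
ee_rot: [-0.0, -0.048, 0.999, 0.0]
contact_force: [-2.1, 0.6, 4.6]
grip_width: 0.0358
grip_force: 25.0
clock: 14.6
ee_pos: [0.5877, 0.0838, 0.1273]
ee_rot: [-0.001, -0.048, 0.999, -0.0]
contact_force: [-3.3, -0.2, 1.9]
grip_width: 0.0359
grip_force: 25.0
x,y,z rel M of grip 0.01632553650184089 0.0002763225628594698 0.031055770623048595
```

Along-slot force is small here so far (0 to 3 N). Reading the withdrawing stroke as well.

```bash
python3 -m inch '[[255,0.0007,0,0,0],[255,0,0,0,0],[255,0.0009,0,0.0018,0],[255,0.0009,0,0.0018,0],[255,-0.0009,0,-0.0018,0],[255,-0.0009,0,-0.0018,0],[255,-0.0009,0,-0.0018,0],[255,-0.0009,0,-0.0018,0]]' && python3 -m inch '[[255,-0.0009,0,-0.0018,0],[255,-0.0009,0,-0.0018,0],[255,0.0009,0,0.0018,0],[255,0.0009,0,0.0018,0],[255,0.0009,0,0.0018,0],[255,0.0009,0,0.0018,0],[255,0.0009,0,0.0018,0],[255,0.0009,0,0.0018,0]]'
```

```text
clock: 15.27
ee_pos: [0.5897, 0.0841, 0.1315]
ee_rot: [0.0, -0.048, 0.999, -0.0]
contact_force: [-1.0, -0.7, -0.9]
grip_width: 0.0358
grip_force: 25.0
clock: 15.93
ee_pos: [0.5858, 0.0837, 0.1239]
ee_rot: [0.0, -0.048, 0.999, -0.0]
contact_force: [-1.5, -0.3, 1.5]
grip_width: 0.0356
grip_force: 25.0
```

The right slot runs free (about 1 N both ways). Withdrawing and going to the left slot with the same lean, 120 mm along the tool's y.

```bash
python3 -m inch '[[255,-0.0015,0,-0.003,0],[255,-0.0035,0,-0.0065,0],[255,-0.0035,0,-0.0065,0],[255,-0.0035,0,-0.0065,0],[255,-0.0035,0,-0.0065,0],[255,-0.0035,0,-0.0065,0],[255,-0.0035,0,-0.0065,0],[255,-0.002,0,-0.004,0]]' && python3 -m inch '[[255,0,0.02,0,0],[255,0,0.03,0,0],[255,0,0.03,0,0],[255,0,0.025,0,0],[255,0,0.015,0,0],[255,0,0,0,0],[255,0,0,0,0],[255,0,0,0,0]]'
python3 - <<'E'
from h import *
t=tool();a=np.radians(5.5);d=t[0]-[.560,.202,.115-.0188];print('x,y,z rel M of grip',d[0]*np.cos(a)+d[1]*np.sin(a),-d[0]*np.sin(a)+d[1]*np.cos(a),d[2])
i=cams.camera_info("side");s=cams.read_camera("side")[:,:,::-1]
u=proj(i,[.56,.202,.115])[0].astype(int);x0,y0=u-[35,35];print(u)
cv2.imwrite("pics/s6.png",cv2.resize(s[y0:y0+60,x0:x0+80],None,fx=8,fy=8,interpolation=cv2.INTER_CUBIC))
E
```

```text
clock: 16.6
ee_pos: [0.6113, 0.0862, 0.1714]
ee_rot: [0.001, -0.048, 0.999, 0.0]
contact_force: [0.4, -0.8, -0.9]
grip_width: 0.0356
grip_force: 25.0
clock: 17.27
ee_pos: [0.599, 0.2036, 0.1703]
ee_rot: [0.0, -0.047, 0.999, -0.001]
contact_force: [-0.2, -0.0, -0.8]
grip_width: 0.0359
grip_force: 25.0
x,y,z rel M of grip 0.039022710311731275 -0.0021127705651768193 0.07405180773833941
[241 139]
```

View pics/s6.png

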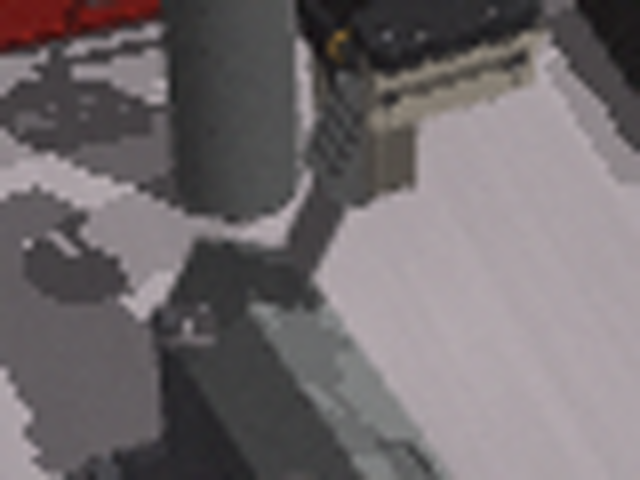

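The blade leans correctly above the left mouth and is about 2 mm short in y. Correcting that and sliding in.

```bash
python3 -m inch '[[255,0.0005,0.002,0,0],[255,0.0017,0,0.0032,0],[255,0.0017,0,0.0032,0],[255,0.0017,0,0.0032,0],[255,0.0017,0,0.0032,0],[255,0.0017,0,0.0032,0],[255,0.0017,0,0.0032,0],[255,0.0017,0,0.0032,0]]' 35 && python3 -m inch '[[255,0.0009,0,0.0018,0],[255,0.001,0,0.0018,0],[255,0.0009,0,0.0018,0],[255,0.001,0,0.0018,0],[255,0.0009,0,0.0018,0],[255,0.001,0,0.0018,0],[255,0.0009,0,0.0018,0],[255,0.0009,0,0.0018,0]]'; python3 -c "
from h import *
t=tool();a=np.radians(5.5);d=t[0]-[.560,.202,.115-.0188];print('x,y,z rel M of grip',d[0]*np.cos(a)+d[1]*np.sin(a),-d[0]*np.sin(a)+d[1]*np.cos(a),d[2])"
```

```text
clock: 17.98
ee_pos: [0.586, 0.2063, 0.1473]
ee_rot: [-0.0, -0.048, 0.999, -0.0]
contact_force: [0.0, 0.2, -0.7]
grip_width: 0.036
grip_force: 35.0
clock: 18.65
ee_pos: [0.5826, 0.2064, 0.1364]
ee_rot: [0.004, -0.048, 0.999, 0.001]
contact_force: [4.3, 2.3, 9.0]
grip_width: 0.0356
grip_force: 35.0
x,y,z rel M of grip 0.02296056333794802 0.0021934296888594454 0.040192599936287404
```

```bash
python3 -m inch '[[255,0.0009,-0.0008,0.0018,0],[255,0.001,-0.0007,0.0018,0],[255,0.0009,0,0.0018,0],[255,0.001,0,0.0018,0],[255,0.0009,0,0.0018,0],[255,0.001,0,0.0018,0],[255,0.0009,0,0.0018,0],[255,0.0009,0,0.0018,0]]'; python3 -c "
from h import *
t=tool();a=np.radians(5.5);d=t[0]-[.560,.202,.115-.0188];print('x,y,z rel M of grip',d[0]*np.cos(a)+d[1]*np.sin(a),-d[0]*np.sin(a)+d[1]*np.cos(a),d[2])"
```

```text
clock: 19.32
ee_pos: [0.5747, 0.2041, 0.1208]
ee_rot: [0.003, -0.048, 0.999, 0.001]
contact_force: [4.6, 0.5, 9.4]
grip_width: 0.0358
grip_force: 35.0
x,y,z rel M of grip 0.014845777429174154 0.000645124026401074 0.024572633293658178
```

Firm, steady drag here: about 10 N along the slot against about 1 N on the right, so the left slot is the one. Pushing until the shoulder seats.

```bash
python3 -m inch '[[255,0.0005,0,0.0009,0],[255,0.0005,0,0.0009,0],[255,0.0005,0,0.0009,0],[255,0,0,0,0],[255,0,0,0,0],[255,0,0,0,0],[255,0,0,0,0],[255,0,0,0,0]]'
python3 - <<'E'
from h import *
t=tool();a=np.radians(5.5);d=t[0]-[.560,.202,.115-.0188];print('x,y,z rel M of grip',d[0]*np.cos(a)+d[1]*np.sin(a),-d[0]*np.sin(a)+d[1]*np.cos(a),d[2])
s=cams.read_camera("side")[:,:,::-1]
cv2.imwrite("pics/s7.png",cv2.resize(s[100:160,206:286],None,fx=8,fy=8,interpolation=cv2.INTER_CUBIC))
E
```

```text
clock: 19.98
ee_pos: [0.5749, 0.2041, 0.1199]
ee_rot: [0.005, -0.047, 0.999, 0.001]
contact_force: [4.4, 0.1, 22.9]
grip_width: 0.0358
grip_force: 35.0
x,y,z rel M of grip 0.01500342538065394 0.0006411100378694318 0.023727824489237173
```

View pics/s7.png

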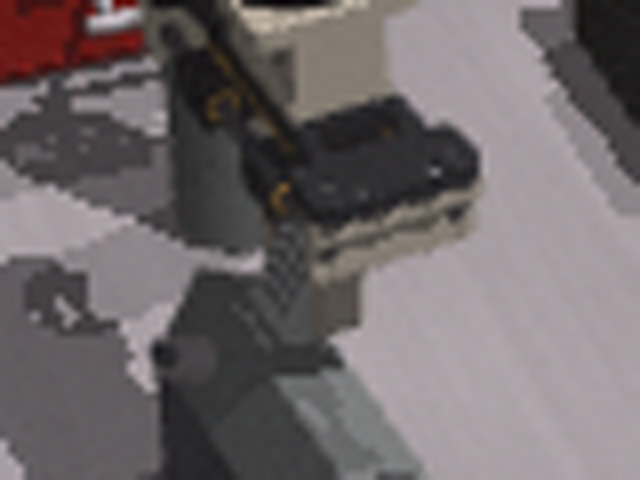

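Force rose to 23 N with the motion stopped, and the picture shows the handle down on the sloping face, so the blade is home. Easing off, opening and rising clear.

```bash
python3 -m inch '[[255,0,0,-0.001,0],[255,0,0,-0.0005,0],[0,0,0,0,0],[0,0,0,0,0],[0,0,0,0,0],[0,0,0,0,0],[0,0,0,0,0],[0,0,0,0,0]]' && python3 -m inch '[[0,0,0,0,0],[0,0,0,-0.01,0],[0,0,0,-0.03,0],[0,0,0,-0.04,0],[0,0.01,0,-0.04,0],[0,0.03,0,-0.02,0],[0,0.03,0,0,0],[0,0.03,0,0,0]]' && python3 -m inch '[[0,0.03,0,0,0],[0,0,0,0,0],[0,0,0,0,0],[0,0,0,0,0],[0,0,0,0,0],[0,0,0,0,0],[0,0,0,0,0],[0,0,0,0,0]]'
python3 - <<'E'
from h import *
print(tool()[:2])
w=cams.read_camera("wrist")[:,:,::-1];t=cams.read_camera("top")[:,:,::-1];s=cams.read_camera("side")[:,:,::-1]
i=cams.camera_info("wrist");print(proj(i,[[.56,.202,.115],[.5715,.082,.115]]))
o=np.zeros((600,800,3),np.uint8);o[:288,:384]=cv2.resize(w,(384,288));o[:300,400:800]=cv2.resize(s[40:340,100:500],(400,300));o[300:600,:400]=cv2.resize(t[0:384,:],(400,300))
o[300:600,400:800]=cv2.resize(s[100:160,206:286],(400,300),interpolation=cv2.INTER_CUBIC)
cv2.imwrite("pics/f8.png",o)
E
```

```text
clock: 20.7
ee_pos: [0.5696, 0.2032, 0.1175]
ee_rot: [-0.0, -0.048, 0.999, -0.0]
contact_force: [0.2, 0.2, -0.5]
grip_width: 0.0707
grip_force: 0.0
clock: 21.37
ee_pos: [0.47, 0.1935, 0.2598]
ee_rot: [0.002, -0.048, 0.999, 0.001]
contact_force: [0.4, 0.2, -0.0]
grip_width: 0.0931
grip_force: 0.0
clock: 22.03
ee_pos: [0.441, 0.1907, 0.2575]
ee_rot: [-0.0, -0.048, 0.999, -0.0]
contact_force: [0.1, -0.2, -0.2]
grip_width: 0.0931
grip_force: 0.0
(array([0.44097802, 0.19068101, 0.25749519]), np.float64(5.462393336262622))
[[257.51011253 292.47443108]
 [141.36778361 292.52468519]]
```

View pics/f8.png

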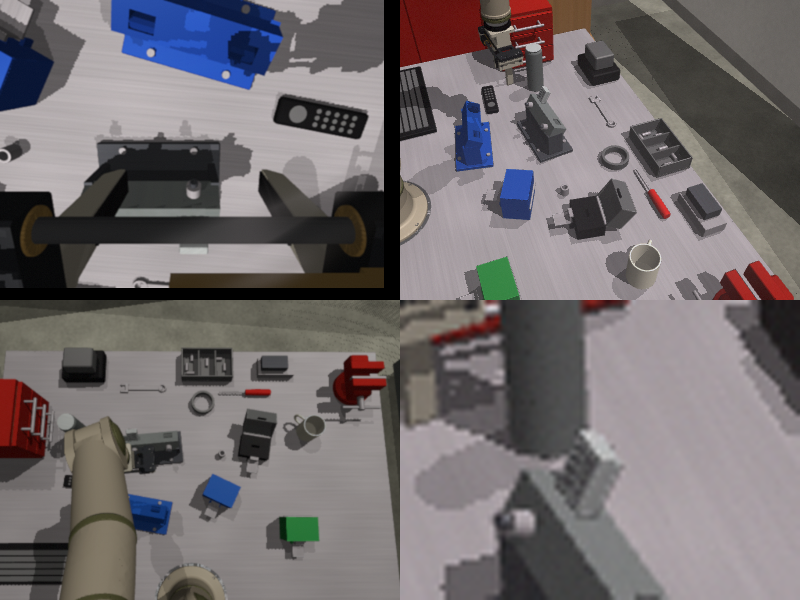

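The final views show the handle leaning with its shoulder down on the left slot, the case open, and the rest undisturbed. One numeric check of the handle top at full-image about (246,128.5) before handing in.

```bash
python3 - <<'E'
from h import *
i=cams.camera_info("side");a=np.radians(5.5);X=np.array([np.cos(a),np.sin(a),0])
for e in (0,.005,.01): print(e,proj(i,np.array([.561,.202,.115])+(.045+e)*(.469*X+np.array([0,0,.883]))).round(1))
E
```

```text
0 [[246.7 128. ]]
0.005 [[247.3 126.8]]
0.01 [[247.9 125.5]]
```

```bash
python3 -c "
from bench import bot
print(bot.job_done())"
```

```text
the job is handed in; nothing more can be done
None
```

The blade is fully home and released in the left slot, which gave about 10 N of drag against about 1 N in the right; the case is open, nothing else was moved, and the job was handed in at about 22 s.

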